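# Set up the pour-over: swap the carafe's lid for the coffee dripper

## Robot

A 7-joint arm with a two-finger parallel gripper is mounted at the origin on the work surface. World frame = base frame: x ahead of the robot, y to its left, z up, the work surface at z = 0. Lengths are in m, angles in rad, forces in N, time in s.
With the tool pointing down it reaches from about 0.4 to 0.85 m from the base axis. Payload 4.5 kg.
Tool frame: the origin (TCP) lies at the very end of the fingers, on their centre line; the grasp point (between the pads) lies 19 mm behind it; y points along the fingers, x is the direction in which the jaws open and shut, and the axes are right-handed (so a half turn about y gives the same grasp; the last joint's range is limited). The gripper opens to 88 mm and grips with 3 to 60 N. Pads are 18 mm wide; open, the fingers measure 123 mm over their backs; the gripper's body (75 mm by 187 mm) begins 45 mm behind the grasp point.
Start: joints at [-1.21, 0.689, -0.195, 1.565, 0.157, 0.902, -0.215], TCP at [0.201, 0.592, 0.239] pointing down, gripper open.
Joint ranges: [-3.01, 3.01], [-0.46, 2.08], [-1.47, 1.51], [0.13, 2.56], [-1, 4.14], [0.04, 2.09], [-2.66, 2.66]. Speed limits (rad/s): [2.57, 2.57, 3.14, 3.14, 3.14, 3.14, 3.14].

## Interface

Orientations are given as a unit quaternion [x, y, z, w].
In Python, from plant import r gives the robot as it stands.
- The arm moves only by the shell command python3 -m inch 'ROWS' [OPENING] [FORCE]. ROWS is JSON, a list of rows, each a list of 6 numbers: the shift along the tool's x, y, z in mm, then the turn, a rotation vector about the tool's x, y, z in rad. In form: [[x, y, z, ax, ay, az], ...]. A call has 1 to 12 rows; each row shifts and turns the commanded pose from where the row before left it, along the tool's axes as they then stand; what a row does not reach is not made up. A row lasts 1/12 s, in which the tool goes at most 41.7 mm and 7.16 degrees, less where a joint would pass 70% of its speed; a pose out of reach is approached as far as the arm can. A call is refused whole if a number of a shift passes 41.7 or a number of a turn 0.125, either way. A call with a gripper value outside its range is refused whole. OPENING is the finger opening in mm, from 0 to 88.1, set as the call begins (- or left out, the last holds). The fingers move at their own pace and stop on an object; FORCE is the grip in N (left out, the last holds). Time passes only in rows, so rows that do not move let the fingers close. It gives the time, the measured TCP pose, the force and the opening at its end, in the units of the state.
- r.get_state(): the state, without advancing time (a new reading comes with each control period).
- r.snapshot(name): name is "scene" or "top" or "wrist"; returns a dict with "img" (480x640x3 uint8, red, green, blue), "range_z" (480x640 float32, m along the optical axis (not along the pixel's ray), 0 where there is no reading), "mtx" (3x3 intrinsics, pixels), "camera_from_world" (4x4, takes a point from world to camera coordinates); the wrist camera has in their place "tool_from_camera" (4x4, takes a point from camera to tool coordinates, whose origin is the TCP and whose axes are the tool frame's). Camera axes: x right, y down, z forward; pixel columns grow to the right and rows downward; lengths in m; the calibration is good to about 2 mm. A picture is of the moment at which its call begins: read the wrist's pose just before it.
- r.finish_job(): hands the job in, once; it reports no verdict.
The state is a dict: "clock": time; "q": joint angles; "qd": joint speeds; "joint_torque": joint torques, N m; "tool_pos": TCP position; "eef_rot": TCP orientation; "contact_force": force on the tool from outside, world axes, zero at the start; "moment": the same for the moment, N m; "opening": opening from 0.0 (shut) to 1.0 (fully open).
Only numpy, scipy, OpenCV 4.12 (cv2) and the standard library are available. Lean on these libraries where they do the work, as an engineer would, in place of code of your own. Each camera call takes 0.05 s, during which the arm holds its last target.

## Task

Get the white carafe ready for a pour-over coffee: lift off its wooden-knobbed lid and stand it upright on the round cork coaster, then take the blue dripper cone from its wooden ring and nest it in the carafe's funnel mouth, so that it sits centred, level and fully home by itself once let go. Set both down rather than dropping them, do not knock the carafe over, and leave the mug and the jar where they are.

Things in the scene. Friction and masses are not known exactly. Their poses are not given: they have to be found in the camera images.
- carafe: Loose white carafe, sage stripe, wooden handle, about 0.65 kg, 142 mm high. Body 100 mm in diameter to 88 mm height, neck 74 mm. Origin: centre of its underside; z up. Handle along its +x to 90 mm from the axis, 20 to 98 mm high, pointing away from the robot within 35 degrees. Mouth: funnel 58 mm wide at the rim, half angle 30 degrees, 24 mm deep, 30 mm throat.
- carafe_mouth (a point): Centre of the carafe's mouth at rim height (142 mm above the carafe's origin), z up.
- lid: Loose stopper seated in the carafe's mouth at the start, 0.09 kg. Origin: centre of its flat underside (39 mm wide, it stands on it); z up. Grey cone to 18.5 mm, grey cap 70 mm wide to 23.5 mm, then an upright wooden knob 25 mm in diameter to 57 mm: grip it across, 45 mm above the origin. Lifts straight off; seated, its origin is 126 mm above the counter.
- dripper: Blue ceramic cone, 0.22 kg. Origin: centre of its narrow end; z up. 26 mm wide at 0, 60 mm at 29.5 mm (half angle 30 degrees), then a straight collar 60 mm wide, 4 mm wall, to 74 mm: grip it across, 54 mm above the origin. Starts upright in the ring, origin 15 mm above the counter. Fully home its origin is 115 mm above the carafe's; it self-centres from a few mm off.
- stand: Pale wooden ring fixed to the counter, 80 mm in diameter, 30 mm high, with a conical mouth 47 mm wide at the top, holding the dripper at the start. Origin: centre of its underside. It and the coaster may be on either side of the carafe.
- coaster: Round cork coaster fixed to the counter, 116 mm in diameter, 6 mm thick. Origin: centre of its underside.
- coaster_top (a point): Centre of the coaster's upper face, 6 mm above the counter; z up.
- mug: Bystander: terracotta mug, 80 mm in diameter, 92 mm high; beyond the carafe. Origin: centre of its underside.
- jar: Bystander: amber jar with a wooden cap, 68 mm in diameter, 100 mm high; beyond the carafe. Origin: centre of its underside.
Not all that is in view belongs to the job. What is shaped like the carafe but purple is not meant.

How it is judged:
On the way, in this order (a step that is already met when the one before it is completed fails the run):
1. the lid stands upright and released on the cork coaster (horizontal distance between lid and coaster_top below 0.055 m and z of lid in the frame of coaster_top below 0.004 m and angle between lid's own z axis and vertical below 0.1 rad and contact force between lid and the fingers below 0.1 N and linear speed of lid below 0.02 m/s), for 0.2 s.
2. the dripper is nested in the carafe's mouth, centred, level and released (horizontal distance between dripper and carafe_mouth below 0.0045 m and z of dripper in the frame of carafe between 0.1108 and 0.1178 m and angle between the z axis of dripper and the z axis of carafe, either way round below 0.07 rad and contact force between dripper and the fingers below 0.1 N and linear speed of dripper below 0.02 m/s), for 0.2 s.
At the end, for the whole second after the job is handed in: Lid upright (0.1 rad) on the coaster, centre within 55 mm of its centre; dripper in the carafe mouth within 4.5 mm of its axis, 0.07 rad of level and 3 mm of fully home; carafe upright on the counter; all at rest and released (all of step 1 and all of step 2 and angle between carafe's own z axis and vertical below 0.05 rad and height (world z) of carafe below 0.004 m and linear speed of carafe below 0.02 m/s); the robot touches nothing.
It fails at once if the carafe is tipped by more than 0.3 rad (angle between carafe's own z axis and vertical above 0.3 rad).
It fails at once if the lid is dropped (free fall faster than 0.6 m/s, about 18 mm) (contact force between lid and anything else below 0.02 N and linear speed of lid above 0.6 m/s).
It fails at once if the dripper is dropped (free fall faster than 0.6 m/s, about 18 mm) (contact force between dripper and anything else below 0.02 N and linear speed of dripper above 0.6 m/s).
It fails at once if the mug or jar is moved by more than 40 mm (distance of any of mug, jar from where it was at the start of the episode above 0.04 m).
It also fails if it takes over 67 s, if anything falls off the work surface, if the arm or the gripper's body presses on something with over 40 N, if the wrist force passes 120 N, or if a joint passes its speed limit or range.

## Working session

There is one attempt and no reset: what is moved stays moved. The work goes in short steps, Python scripts to look and compute and a shell command to move; the robot and the scene stay as the last step left them, time stands still between calls to the robot, and variables do not carry over. Pictures are saved under pics/ and viewed, and the job is handed in when it is done.

```bash
ls; mkdir -p pics; python3 - <<'E'
from plant import r
import cv2
s=r.get_state()
print(s)
for n in ["scene","top","wrist"]:
    d=r.snapshot(n); cv2.imwrite(f"pics/{n}0.png",d["img"][:,:,::-1])
    import pickle; pickle.dump(d,open(f"{n}0.pkl","wb"))
E
```

```text
pics
{'clock': 0.0, 'q': array([-1.21016992,  0.68996417, -0.19448338,  1.56632802,  0.15728757,
        0.90247263, -0.21508034]), 'qd': array([ 0.00141332, -0.00216548, -0.00097169, -0.00048859, -0.00016758,
        0.0009875 , -0.00106536]), 'joint_torque': array([-2.46696627e-04, -5.27563119e+01, -1.26707599e+00, -1.53427631e+01,
       -5.26689040e-02,  6.54828415e-03,  1.65065730e-04]), 'tool_pos': array([0.20050998, 0.59131319, 0.23792587]), 'eef_rot': array([ 0.5750734 ,  0.41153263, -0.41249857, -0.57426162]), 'contact_force': array([-0.31563582,  0.26107126,  0.26174244]), 'moment': array([-0.0321562 , -0.05085663, -0.00259219]), 'opening': 0.9981055774980957}
```

View pics/scene0.png

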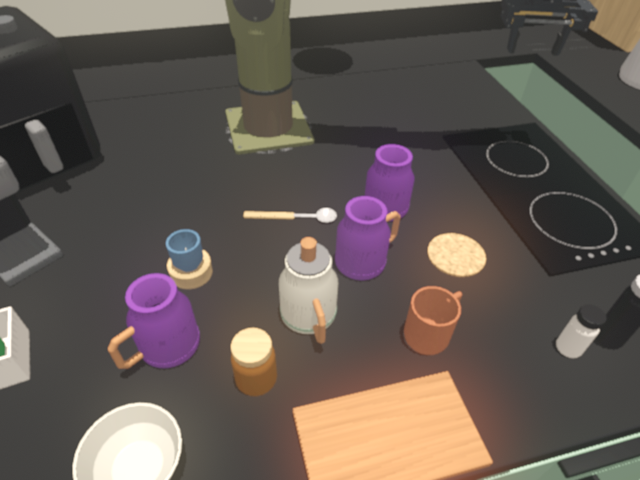

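View pics/top0.png

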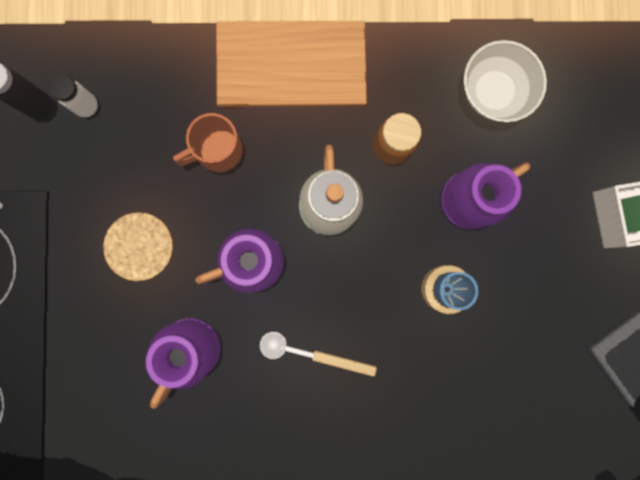

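View pics/wrist0.png

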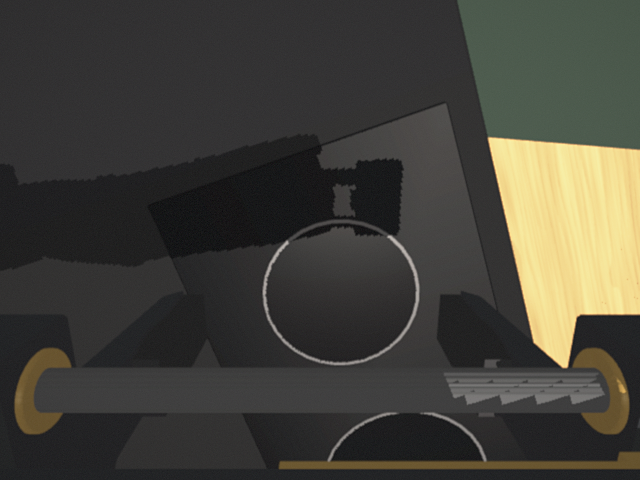

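The top view shows the lid knob at (335,193), the coaster at (138,246), the dripper at (458,290) in its ring at (445,290), the mug at (215,143) and the jar at (400,135). Purple carafes stand at (249,261), (180,358) and (490,190). Next I'll turn these pixels into positions.

```bash
cat > h.py <<'E'
import numpy as np, cv2, pickle
from plant import r
from scipy.spatial.transform import Rotation as R
def cloud(d,pose=None):
    z=d["range_z"].astype(float);K=np.asarray(d["mtx"]);v,u=np.mgrid[:480,:640]
    P=np.stack([(u-K[0,2])/K[0,0]*z,(v-K[1,2])/K[1,1]*z,z,np.ones_like(z)],-1)
    if pose is None: T=np.linalg.inv(d["camera_from_world"])
    else:
        T=np.eye(4);T[:3,:3]=R.from_quat(pose[1]).as_matrix();T[:3,3]=pose[0];T=T@d["tool_from_camera"]
    P=(P@T.T)[...,:3]; P[z==0]=np.nan
    return P
def circ(p):
    A=np.c_[2*p,np.ones(len(p))];b=(p**2).sum(1)
    s=np.linalg.lstsq(A,b,rcond=None)[0];return s[:2],np.sqrt(s[2]+s[:2]@s[:2])
def st():
    s=r.get_state();print("t",round(s["clock"],2),"tcp",s["tool_pos"].round(4),"q",s["q"].round(3),"F",s["contact_force"].round(2),"op",round(s["opening"]*88.1,1))
    M=R.from_quat(s["eef_rot"]).as_matrix();print(M.round(3));return s,M
def delta(target,s,M):
    print("shift tool mm",((np.array(target)-s["tool_pos"])@M*1000).round(1))
E
python3 - <<'E'
from h import *
d=pickle.load(open("top0.pkl","rb"));P=cloud(d)
T=np.linalg.inv(d["camera_from_world"]);print("cam",T[:3,3].round(3),d["mtx"])
for n,(u,v) in dict(knob=(335,193),coaster=(138,246),counter=(300,400),dr=(458,290),mugrim=(193,130),jar=(401,132),cap=(320,205),pur=(230,250)).items(): print(n,P[v,u].round(4))
s=pickle.load(open("scene0.pkl","rb"));Q=cloud(s)
def fit(C,name,c,rad,z0,z1):
    m=(np.hypot(C[...,0]-c[0],C[...,1]-c[1])<rad)&(C[...,2]>z0)&(C[...,2]<z1)
    p=C[m]; 
    if len(p)<5: print(name,len(p));return
    x,y=p[:,0],p[:,1]
    cc,rr=circ(p[:,:2]); print(name,len(p),"mid",((x.min()+x.max())/2).round(4),((y.min()+y.max())/2).round(4),"mean",p.mean(0).round(4),"ext",np.ptp(x).round(4),np.ptp(y).round(4),"circ",cc.round(4),rr.round(4))
k=P[193,335];g=P[290,445];co=P[246,138]
for nm,C in(("top",P),("scene",Q)):
    print(nm)
    fit(C,"knobtop",k,.03,.178,.19); fit(C,"knobside",k,.03,.153,.178); fit(C,"cap",k,.045,.143,.152)
    fit(C,"body",k,.06,.03,.08)
    fit(C,"coaster",co,.08,.0035,.009)
    g2=P[290,458]
    fit(C,"driprim",g2,.06,.083,.095); fit(C,"dripside",g2,.06,.05,.083);fit(C,"ring",g2,.07,.026,.033)
E
```

```text
cam [0.509 0.01  0.962] [[555.68393002   0.         313.16329553]
 [  0.         555.68393002 230.08848606]
 [  0.           0.           1.        ]]
knob [ 0.6143 -0.0408  0.1806]
coaster [0.5503 0.2857 0.0081]
counter [ 0.285   0.013  -0.0007]
dr [ 0.4682 -0.2548  0.0296]
mugrim [0.7324 0.179  0.0785]
jar [ 0.7217 -0.1527  0.097 ]
cap [ 0.6012 -0.0205  0.1478]
pur [0.5369 0.1127 0.1417]
top
knobtop 235 mid 0.6153 -0.0408 mean [ 0.6154 -0.0406  0.1824] ext 0.0242 0.023 circ [ 0.6155 -0.0406] 0.0087
knobside 41 mid 0.6225 -0.0455 mean [ 0.6085 -0.0368  0.1664] ext 0.0381 0.0498 circ [ 0.623  -0.0458] 0.0203
cap 1458 mid 0.615 -0.0403 mean [ 0.6148 -0.0403  0.149 ] ext 0.0717 0.0715 circ [ 0.6158 -0.0408] 0.0267
body 110 mid 0.5872 -0.0299 mean [ 0.5758 -0.0221  0.0562] ext 0.0438 0.0775 circ [ 0.6154 -0.0407] 0.05
coaster 3315 mid 0.5494 0.2875 mean [0.5493 0.2863 0.0061] ext 0.147 0.1547 circ [0.5494 0.2862] 0.0417
driprim 357 mid 0.4694 -0.2391 mean [ 0.4697 -0.239   0.0883] ext 0.0595 0.0599 circ [ 0.4696 -0.2387] 0.028
dripside 384 mid 0.4699 -0.2374 mean [ 0.469  -0.2399  0.066
[... 326 characters left out ...]
5  0.1658] ext 0.0201 0.022 circ [ 0.6168 -0.0414] 0.0118
cap 904 mid 0.6184 -0.0416 mean [ 0.6247 -0.0431  0.1495] ext 0.0707 0.0733 circ [ 0.6185 -0.0416] 0.0268
body 863 mid 0.6418 -0.0428 mean [ 0.6542 -0.0535  0.0551] ext 0.0644 0.0972 circ [ 0.6169 -0.0412] 0.0493
coaster 1843 mid 0.5529 0.2886 mean [0.554  0.2847 0.0066] ext 0.1456 0.1523 circ [0.5529 0.2854] 0.042
driprim 316 mid 0.4701 -0.2393 mean [ 0.4717 -0.2397  0.088 ] ext 0.0625 0.0589 circ [ 0.4709 -0.2395] 0.028
dripside 741 mid 0.4722 -0.2391 mean [ 0.4732 -0.2392  0.0673] ext 0.0607 0.0587 circ [ 0.4718 -0.2394] 0.0281
ring 493 mid 0.4789 -0.2396 mean [ 0.4878 -0.2377  0.0303] ext 0.0662 0.0788 circ [ 0.4714 -0.2394] 0.033
```

```bash
python3 - <<'E'
from h import *
d=pickle.load(open("top0.pkl","rb"));P=cloud(d)
Q=cloud(pickle.load(open("scene0.pkl","rb")))
A=np.concatenate([P.reshape(-1,3),Q.reshape(-1,3)])
for n,(u,v) in dict(p1=(245,240),p2=(155,345),p3=(490,170),jar=(401,132),mug=(215,143)).items():
    c=P[v,u]; 
    for nm,C in(("t",P),("s",Q)):
        m=(np.hypot(C[...,0]-c[0],C[...,1]-c[1])<.1)&(C[...,2]>.02)&(C[...,2]<.16)
        p=C[m]; print(n,nm,c.round(3),len(p),"x",p[:,0].min().round(3),p[:,0].max().round(3),"y",p[:,1].min().round(3),p[:,1].max().round(3),"z",p[:,2].max().round(3), "top", np.median(p[p[:,2]>p[:,2].max()-.012],0).round(3))
s,M=st(); delta([.616,-.041,.3],s,M)
T=d=pickle.load(open("wrist0.pkl","rb"))["tool_from_camera"];print(T.round(3))
E
```

```text
p1 t [0.551 0.091 0.141] 3528 x 0.473 0.607 y -0.004 0.173 z 0.146 top [0.522 0.09  0.141]
p1 s [0.551 0.091 0.141] 3702 x 0.485 0.574 y 0.038 0.173 z 0.146 top [0.523 0.088 0.141]
p2 t [0.401 0.221 0.145] 4128 x 0.302 0.427 y 0.146 0.246 z 0.147 top [0.375 0.199 0.142]
p2 s [0.401 0.221 0.145] 2527 x 0.34 0.43 y 0.146 0.245 z 0.146 top [0.378 0.197 0.141]
p3 t [ 0.652 -0.278  0.139] 4061 x 0.572 0.673 y -0.36 -0.235 z 0.146 top [ 0.623 -0.288  0.141]
p3 s [ 0.652 -0.278  0.139] 5498 x 0.585 0.675 y -0.363 -0.236 z 0.146 top [ 0.622 -0.287  0.142]
jar t [ 0.722 -0.153  0.097] 1692 x 0.687 0.751 y -0.185 -0.12 z 0.104 top [ 0.721 -0.153  0.099]
jar s [ 0.722 -0.153  0.097] 2335 x 0.691 0.757 y -0.188 -0.121 z 0.104 top [ 0.726 -0.155  0.1  ]
mug t [0.728 0.155 0.005] 1640 x 0.676 0.756 y 0.108 0.212 z 0.095 top [0.718 0.149 0.091]
mug s [0.728 0.155 0.005] 2641 x 0.678 0.758 y 0.106 0.212 z 0.096 top [0.719 0.145 0.091]
t 0.15 tcp [0.2005 0.5915 0.2381] q [-1.21   0.69  -0.195  1.566  0.157  0.903 -0.215] F [-0.49 -0.44 -0.53] op 88.0
[[ 0.321 -0.    -0.947]
 [ 0.947 -0.001  0.321]
 [-0.001 -1.    -0.   ]]
shift tool mm [-465.7  -61.2 -596.5]
[[ 1.     0.    -0.001  0.001]
 [ 0.001 -0.274  0.962 -0.146]
 [ 0.    -0.962 -0.274  0.071]
 [ 0.     0.     0.     1.   ]]
```

```bash
python3 -m inch '[[0,-10,0,0,-0.08,0],[0,-20,0,0,-0.08,0],[0,-20,0,0,-0.08,0],[0,-12,0,0,-0.087,0],[0,0,0,0,0,0]]' 88; python3 -m inch '[[-20,0,-13,0,0,0],[-30,0,-20,0,0,0],[-31,0,-20,0,0,0],[-31,0,-20,0,0,0],[-31,0,-20,0,0,0],[-31,0,-20,0,0,0],[-31,0,-20,0,0,0],[-31,0,-20,0,0,0],[-31,0,-20,0,0,0],[-31,0,-20,0,0,0],[-31,0,-20,0,0,0],[-20,0,-13,0,0,0]]'; python3 - <<'E'
from h import *
s,M=st(); delta([.5517,.286,.032],s,M);delta([.6165,-.041,.3],s,M)
E
```

```text
clock: 0.57
tool_pos: [0.2009, 0.5934, 0.3033]
eef_rot: [0.498, 0.502, -0.499, -0.5]
contact_force: [-0.0, -0.3, -0.1]
opening: 0.997
clock: 1.57
tool_pos: [0.4281, 0.2385, 0.2996]
eef_rot: [0.502, 0.497, -0.499, -0.501]
contact_force: [0.1, -0.4, 0.2]
opening: 1.0
t 1.57 tcp [0.4281 0.2385 0.2996] q [-0.392  0.442 -0.317  1.874  0.18   0.855  0.765] F [ 0.07 -0.37  0.23] op 88.1
[[ 0.007 -0.001 -1.   ]
 [ 1.    -0.003  0.007]
 [-0.003 -1.     0.001]]
shift tool mm [  49.1  267.3 -123.5]
shift tool mm [-2.782e+02  2.000e-01 -1.903e+02]
```

```bash
python3 -m inch '[[-20,0,-13,0,0,0],[-30,0,-20,0,0,0],[-30,0,-20,0,0,0],[-30,0,-21,0,0,0],[-30,0,-21,0,0,0],[-30,0,-21,0,0,0],[-30,0,-21,0,0,0],[-30,0,-21,0,0,0],[-28,0,-19,0,0,0],[-20,0,-14,0,0,0],[0,0,0,0,0,0],[0,0,0,0,0,0]]'; python3 - <<'E'
from h import *
s,M=st(); delta([.6165,-.041,.3],s,M)
d=r.snapshot("wrist");pickle.dump((d,s["tool_pos"],s["eef_rot"]),open("w1.pkl","wb"))
cv2.imwrite("pics/w1.png",d["img"][:,:,::-1])
C=cloud(d,(s["tool_pos"],s["eef_rot"]))
k=[.6165,-.041]
for n,rad,a,b in(("top",.03,.178,.19),("cap",.045,.145,.153)):
    m=(np.hypot(C[...,0]-k[0],C[...,1]-k[1])<rad)&(C[...,2]>a)&(C[...,2]<b);p=C[m]
    print(n,len(p),p.mean(0).round(4),p.min(0).round(4),p.max(0).round(4))
E
```

```text
clock: 2.57
tool_pos: [0.6174, -0.0366, 0.299]
eef_rot: [-0.501, -0.498, 0.499, 0.502]
contact_force: [-0.8, 0.2, -0.7]
opening: 0.996
t 2.57 tcp [ 0.6174 -0.0366  0.299 ] q [ 0.145  0.625 -0.289  1.504  0.194  1.044  1.375] F [-0.78  0.19 -0.67] op 87.8
[[ 0.005 -0.002 -1.   ]
 [ 1.    -0.     0.005]
 [-0.    -1.     0.002]]
shift tool mm [-4.4 -1.   0.9]
top 1128 [ 0.6169 -0.0407  0.1827] [ 0.6051 -0.0527  0.178 ] [ 0.6296 -0.0288  0.1849]
cap 5703 [ 0.6149 -0.0407  0.1493] [ 0.583  -0.0755  0.1452] [ 0.6519 -0.0062  0.1529]
```

View pics/w1.png

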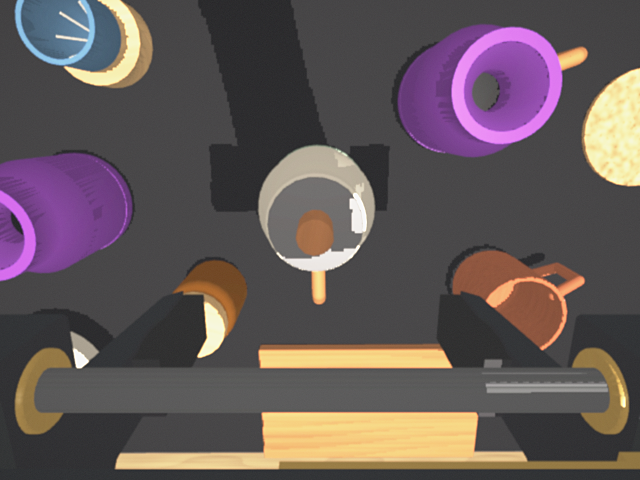

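The wrist view shows the wooden knob centred at (315,232) between the fingers. The wrist, top and scene views all put the lid at about (0.617, -0.041). I'm going down to grip the knob.

```bash
python3 -m inch '[[-2,15,0,0,0,0],[-2,25,0,0,0,0],[0,30,0,0,0,0],[0,30,0,0,0,0],[0,22,0,0,0,0],[0,12,0,0,0,0],[0,7,0,0,0,0],[0,4,0,0,0,0],[0,0,0,0,0,0],[0,0,0,0,0,0],[0,0,0,0,0,0]]' 88; python3 - <<'E'
from h import *
s,M=st(); delta([.617,-.041,.1525],s,M)
E
```

```text
clock: 3.53
tool_pos: [0.6186, -0.0388, 0.157]
eef_rot: [0.501, 0.501, -0.499, -0.499]
contact_force: [-0.2, 1.3, -0.4]
opening: 0.997
t 3.53 tcp [ 0.6186 -0.0388  0.157 ] q [ 0.126  0.787 -0.249  1.657  0.265  0.728  1.321] F [-0.23  1.29 -0.39] op 87.8
[[-0.     0.002 -1.   ]
 [ 1.     0.    -0.   ]
 [ 0.    -1.    -0.002]]
shift tool mm [-2.2  4.5  1.6]
```

```bash
python3 -m inch '[[-2,4,1.5,0,0,0],[0,0,0,0,0,0],[0,0,0,0,0,0],[0,0,0,0,0,0]]' 88;python3 -m inch '[[0,0,0,0,0,0],[0,0,0,0,0,0],[0,0,0,0,0,0],[0,0,0,0,0,0],[0,0,0,0,0,0],[0,0,0,0,0,0],[0,0,0,0,0,0],[0,0,0,0,0,0],[0,0,0,0,0,0],[0,0,0,0,0,0]]' 18 15
```

```text
clock: 3.87
tool_pos: [0.6163, -0.0411, 0.1519]
eef_rot: [0.5, 0.5, -0.5, -0.5]
contact_force: [0.3, 0.0, 0.2]
opening: 0.998
clock: 4.7
tool_pos: [0.6163, -0.041, 0.1517]
eef_rot: [-0.5, -0.5, 0.5, 0.5]
contact_force: [0.2, -0.7, -0.2]
opening: 0.28
```

```bash
python3 -m inch '[[0,-4,0,0,0,0],[0,-8,0,0,0,0],[0,-8,0,0,0,0],[0,-8,0,0,0,0],[0,-12,0,0,0,0],[0,-20,0,0,0,0],[0,-20,0,0,0,0],[0,-15,0,0,0,0],[0,-10,0,0,0,0],[0,0,0,0,0,0],[0,0,0,0,0,0]]' 18 15; python3 - <<'E'
from h import *
s,M=st(); delta([.5517,.286,.1],s,M)
d=r.snapshot("wrist");cv2.imwrite("pics/w2.png",d["img"][:,:,::-1])
E
```

```text
clock: 5.62
tool_pos: [0.6163, -0.041, 0.2571]
eef_rot: [0.5, 0.5, -0.5, -0.5]
contact_force: [-0.0, 0.2, -2.0]
opening: 0.276
t 5.62 tcp [ 0.6163 -0.041   0.2571] q [ 0.15   0.664 -0.284  1.565  0.215  0.942  1.368] F [-0.    0.19 -2.  ] op 24.3
[[-0.     0.001 -1.   ]
 [ 1.    -0.    -0.   ]
 [-0.    -1.    -0.001]]
shift tool mm [327.  157.1  64.7]
```

View pics/w2.png

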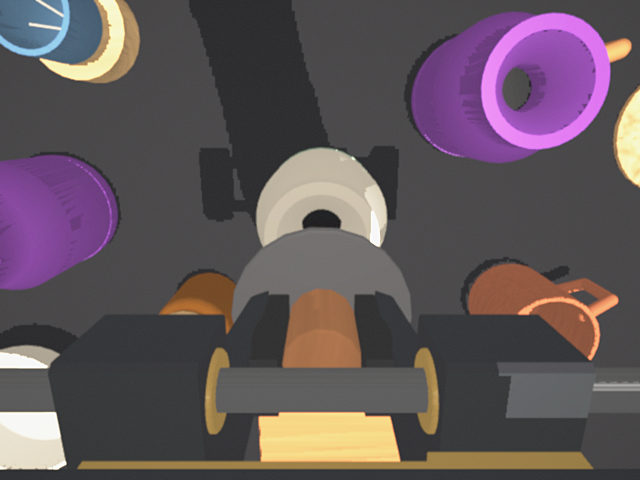

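The lid is held, with the grey cap at (322,265), and the carafe is still standing with its open mouth visible at (322,215). Next I move it across to the coaster.

```bash
python3 -m inch '[[12,0,2,0,0,0],[25,0,5,0,0,0],[32,0,6,0,0,0],[32,0,6,0,0,0],[32,0,6,0,0,0],[32,0,7,0,0,0],[32,0,7,0,0,0],[32,0,7,0,0,0],[32,0,7,0,0,0],[31,0,6,0,0,0],[23,0,4,0,0,0],[12,0,2,0,0,0]]';python3 -m inch '[[0,10,0,0,0,0],[0,20,0,0,0,0],[0,30,0,0,0,0],[0,30,0,0,0,0],[0,30,0,0,0,0],[0,25,0,0,0,0],[0,20,0,0,0,0],[0,15,0,0,0,0],[0,10,0,0,0,0],[0,0,0,0,0,0],[0,0,0,0,0,0],[0,0,0,0,0,0]]'; python3 - <<'E'
from h import *
s,M=st(); delta([.5517,.286,.032],s,M)
d=r.snapshot("wrist");cv2.imwrite("pics/w3.png",d["img"][:,:,::-1])
E
```

```text
clock: 6.67
tool_pos: [0.5482, 0.2914, 0.2557]
eef_rot: [-0.497, -0.501, 0.502, 0.5]
contact_force: [0.4, -0.1, -0.5]
opening: 0.277
clock: 7.67
tool_pos: [0.552, 0.2857, 0.0675]
eef_rot: [0.5, 0.5, -0.499, -0.5]
contact_force: [0.8, 1.3, -1.3]
opening: 0.276
t 7.67 tcp [0.552  0.2857 0.0675] q [-0.449  0.916 -0.186  1.695  0.282  0.556  0.766] F [ 0.77  1.34 -1.26] op 24.3
[[ 0.001  0.001 -1.   ]
 [ 1.     0.     0.001]
 [ 0.    -1.    -0.001]]
shift tool mm [ 0.3 35.5  0.3]
```

View pics/w3.png

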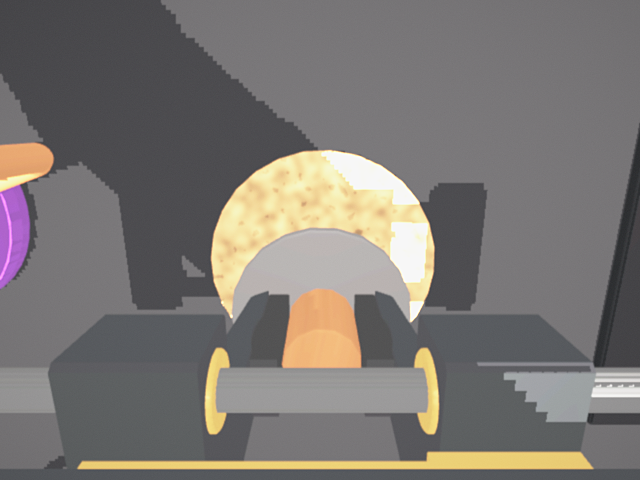

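The lid is above the coaster, which spans columns 212-434 around the cap at (322,270). I'm lowering it slowly.

```bash
python3 -m inch '[[0,8,0,0,0,0],[0,9,0,0,0,0],[0,6,0,0,0,0],[0,4,0,0,0,0],[0,3,0,0,0,0],[0,2,0,0,0,0],[0,1.5,0,0,0,0],[0,1,0,0,0,0],[0,0,0,0,0,0],[0,0,0,0,0,0]]'
```

```text
clock: 8.55
tool_pos: [0.5513, 0.2861, 0.0324]
eef_rot: [0.5, 0.5, -0.5, -0.5]
contact_force: [-0.0, -0.4, -1.2]
opening: 0.272
```

```bash
python3 -m inch '[[0,0.7,0,0,0,0],[0,0,0,0,0,0],[0,0,0,0,0,0]]'; python3 -m inch '[[0,0.7,0,0,0,0],[0,0,0,0,0,0],[0,0,0,0,0,0]]'
```

```text
clock: 8.8
tool_pos: [0.5514, 0.2862, 0.0318]
eef_rot: [0.5, 0.5, -0.5, -0.5]
contact_force: [-0.2, 0.0, 0.4]
opening: 0.275
clock: 9.05
tool_pos: [0.5515, 0.2861, 0.0317]
eef_rot: [0.5, 0.5, -0.5, -0.5]
contact_force: [-1.8, -1.1, 5.3]
opening: 0.276
```

Contact is made, with a 5 N upward force. I open the fingers and check.

```bash
python3 -m inch '[[0,-0.7,0,0,0,0],[0,0,0,0,0,0]]'; python3 -m inch '[[0,0,0,0,0,0],[0,0,0,0,0,0],[0,0,0,0,0,0],[0,0,0,0,0,0],[0,0,0,0,0,0],[0,0,0,0,0,0]]' 60; python3 - <<'E'
from h import *
s,M=st()
d=r.snapshot("wrist");cv2.imwrite("pics/w4.png",d["img"][:,:,::-1])
E
```

```text
clock: 9.22
tool_pos: [0.5513, 0.2861, 0.0317]
eef_rot: [0.5, 0.5, -0.5, -0.5]
contact_force: [-1.2, -0.2, 2.9]
opening: 0.275
clock: 9.72
tool_pos: [0.5511, 0.2861, 0.0314]
eef_rot: [-0.5, -0.5, 0.5, 0.5]
contact_force: [-0.0, -0.1, 0.2]
opening: 0.677
t 9.72 tcp [0.5511 0.2861 0.0314] q [-0.46   0.971 -0.168  1.702  0.295  0.494  0.754] F [-0.01 -0.08  0.19] op 59.6
[[-0. -0. -1.]
 [ 1.  0. -0.]
 [ 0. -1.  0.]]
```

View pics/w4.png

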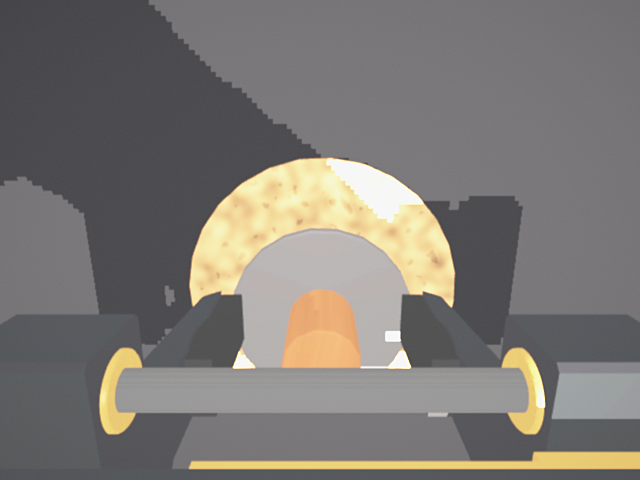

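The lid stands alone on the coaster, with its knob at (321,330) free between the fingers. Now up and across to the dripper.

```bash
python3 -m inch '[[0,-5,0,0,0,0],[0,-10,0,0,0,0],[0,-20,0,0,0,0],[0,-30,0,0,0,0],[0,-35,0,0,0,0],[0,-35,0,0,0,0],[0,-35,0,0,0,0],[0,-25,0,0,0,0],[0,-15,0,0,0,0],[0,-5,0,0,0,0]]';  python3 -m inch '[[-15,0,2,0,0,0],[-30,0,5,0,0,0],[-36,0,5,0,0,0],[-36,0,5,0,0,0],[-36,0,6,0,0,0],[-36,0,6,0,0,0],[-36,0,6,0,0,0],[-36,0,6,0,0,0],[-36,0,6,0,0,0],[-36,0,6,0,0,0],[-36,0,6,0,0,0],[-36,0,6,0,0,0]]' 88; python3 -m inch '[[-36,0,6,0,0,0],[-36,0,5,0,0,0],[-30,0,4,0,0,0],[-18,0,2,0,0,0],[0,0,0,0,0,0],[0,0,0,0,0,0],[0,0,0,0,0,0]]'; python3 - <<'E'
from h import *
s,M=st(); delta([.4705,-.239,.05],s,M)
d=r.snapshot("wrist");cv2.imwrite("pics/w5.png",d["img"][:,:,::-1])
C=cloud(d,(s["tool_pos"],s["eef_rot"]))
k=[.4705,-.239]
for n,rad,a,b in(("rim",.045,.086,.094),("ring",.06,.027,.033)):
    m=(np.hypot(C[...,0]-k[0],C[...,1]-k[1])<rad)&(C[...,2]>a)&(C[...,2]<b);p=C[m]
    print(n,len(p),p.mean(0).round(4),p.min(0).round(4),p.max(0).round(4),circ(p[:,:2]))
E
```

```text
clock: 10.6
tool_pos: [0.5525, 0.2869, 0.2508]
eef_rot: [0.501, 0.502, -0.498, -0.499]
contact_force: [-0.1, 0.2, -0.5]
opening: 0.681
clock: 11.6
tool_pos: [0.4851, -0.1206, 0.2462]
eef_rot: [-0.5, -0.5, 0.5, 0.5]
contact_force: [0.2, 0.0, -0.4]
opening: 1.001
clock: 12.18
tool_pos: [0.4694, -0.2372, 0.2463]
eef_rot: [0.499, 0.501, -0.5, -0.5]
contact_force: [-0.2, -0.0, 0.4]
opening: 0.996
t 12.18 tcp [ 0.4694 -0.2372  0.2463] q [ 0.58   0.56  -0.317  1.849  0.238  0.77   1.71 ] F [-0.19 -0.01  0.41] op 87.8
[[-0.002 -0.    -1.   ]
 [ 1.     0.002 -0.002]
 [ 0.002 -1.     0.   ]]
shift tool mm [ -2.1 196.3  -1.2]
rim 1383 [ 0.4711 -0.2393  0.0888] [ 0.4416 -0.2689  0.086 ] [ 0.5013 -0.2096  0.0913] (array([ 0.47119004, -0.23941785]), np.float64(0.02790231766070977))
ring 2196 [ 0.4563 -0.2391  0.0299] [ 0.4322 -0.2791  0.027 ] [ 0.4904 -0.2002  0.033 ] (array([ 0.4642881 , -0.23940012]), np.float64(0.029163122843417787))
```

View pics/w5.png

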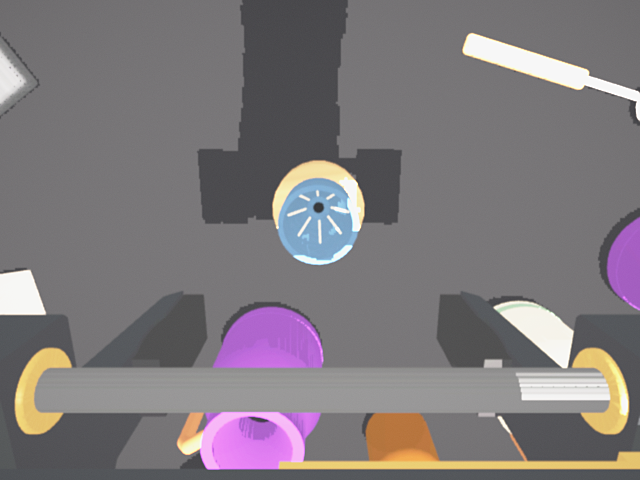

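The dripper rim is centred at (319,220) in its ring, at (0.471, -0.239). I'm descending to grip it.

```bash
python3 -m inch '[[-2,15,-1.5,0,0,0],[0,30,0,0,0,0],[0,35,0,0,0,0],[0,35,0,0,0,0],[0,25,0,0,0,0],[0,20,0,0,0,0],[0,12,0,0,0,0],[0,8,0,0,0,0],[0,5,0,0,0,0],[0,0,0,0,0,0],[0,0,0,0,0,0],[0,0,0,0,0,0]]' 88; python3 - <<'E'
from h import *
s,M=st(); delta([.4712,-.2394,.05],s,M)
E
```

```text
clock: 13.23
tool_pos: [0.4715, -0.241, 0.0624]
eef_rot: [0.5, 0.5, -0.5, -0.499]
contact_force: [0.5, -0.5, -0.7]
opening: 1.001
t 13.23 tcp [ 0.4715 -0.241   0.0624] q [ 0.483  0.853 -0.163  1.981  0.381  0.334  1.586] F [ 0.55 -0.46 -0.72] op 88.2
[[-0.     0.002 -1.   ]
 [ 1.    -0.    -0.   ]
 [-0.    -1.    -0.002]]
shift tool mm [ 1.6 12.4  0.3]
```

```bash
python3 -m inch '[[1.5,5,0,0,0,0],[0,5,0,0,0,0],[0,2,0,0,0,0],[0,0,0,0,0,0],[0,0,0,0,0,0],[0,0,0,0,0,0]]' 88; python3 -m inch '[[0,0,0,0,0,0],[0,0,0,0,0,0],[0,0,0,0,0,0],[0,0,0,0,0,0],[0,0,0,0,0,0],[0,0,0,0,0,0],[0,0,0,0,0,0],[0,0,0,0,0,0]]' 54 15
```

```text
clock: 13.73
tool_pos: [0.4708, -0.2395, 0.0495]
eef_rot: [0.5, 0.5, -0.5, -0.5]
contact_force: [0.7, 0.6, 0.3]
opening: 1.0
clock: 14.4
tool_pos: [0.4709, -0.2396, 0.0496]
eef_rot: [0.5, 0.5, -0.5, -0.5]
contact_force: [-0.3, -0.6, 0.8]
opening: 0.667
```

```bash
python3 -m inch '[[0,-4,0,0,0,0],[0,-6,0,0,0,0],[0,-10,0,0,0,0],[0,-18,0,0,0,0],[0,-25,0,0,0,0],[0,-30,0,0,0,0],[0,-30,0,0,0,0],[0,-30,0,0,0,0],[0,-20,0,0,0,0],[0,-10,0,0,0,0],[0,0,0,0,0,0],[0,0,0,0,0,0]]'; python3 - <<'E'
from h import *
s,M=st(); delta([.617,-.041,.18],s,M)
d=r.snapshot("top");cv2.imwrite("pics/t6.png",d["img"][:,:,::-1]);P=cloud(d)
Q=cloud(r.snapshot("scene"))
w=r.snapshot("wrist");cv2.imwrite("pics/w6.png",w["img"][:,:,::-1])
s=r.get_state();W=cloud(w,(s["tool_pos"],s["eef_rot"]))
k=np.array([.617,-.041])
for nm,C in(("t",P),("s",Q),("w",W)):
  for n,rad,a,b in(("rim",.045,.138,.146),("body",.056,.02,.08)):
    m=(np.hypot(C[...,0]-k[0],C[...,1]-k[1])<rad)&(C[...,2]>a)&(C[...,2]<b);p=C[m]
    if len(p)>5: print(nm,n,len(p),p.min(0).round(4),p.max(0).round(4),circ(p[:,:2]))
E
```

```text
clock: 15.4
tool_pos: [0.4703, -0.2395, 0.2324]
eef_rot: [-0.5, -0.5, 0.5, 0.5]
contact_force: [-0.7, -0.1, -2.3]
opening: 0.667
t 15.4 tcp [ 0.4703 -0.2395  0.2324] q [ 0.581  0.581 -0.316  1.861  0.256  0.739  1.694] F [-0.75 -0.15 -2.3 ] op 58.8
[[-0. -0. -1.]
 [ 1. -0. -0.]
 [-0. -1.  0.]]
shift tool mm [ 198.5   52.3 -146.7]
t rim 915 [ 0.5792 -0.0775  0.138 ] [ 0.6514 -0.0045  0.1459] (array([ 0.61539755, -0.04055599]), np.float64(0.03224108727283855))
t body 143 [ 0.5654 -0.0692  0.0202] [0.6092 0.0089 0.0796] (array([ 0.61537664, -0.04067748]), np.float64(0.04997015929498493))
s rim 713 [ 0.5785 -0.0786  0.138 ] [ 0.6541 -0.0043  0.1457] (array([ 0.61794217, -0.04165768]), np.float64(0.03255207958237792))
s body 1005 [ 0.6101 -0.0919  0.02  ] [0.6725 0.0053 0.0797] (array([ 0.61665543, -0.04126681]), np.float64(0.04952533830633957))
w body 344 [ 0.5786 -0.0868  0.0202] [ 0.5979 -0.0719  0.0516] (array([ 0.59806185, -0.06740117]), np.float64(0.017613059762419208))
```

View pics/t6.png

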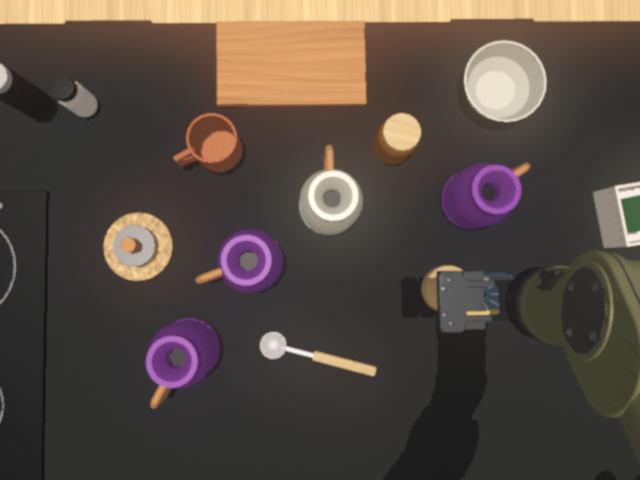

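View pics/w6.png

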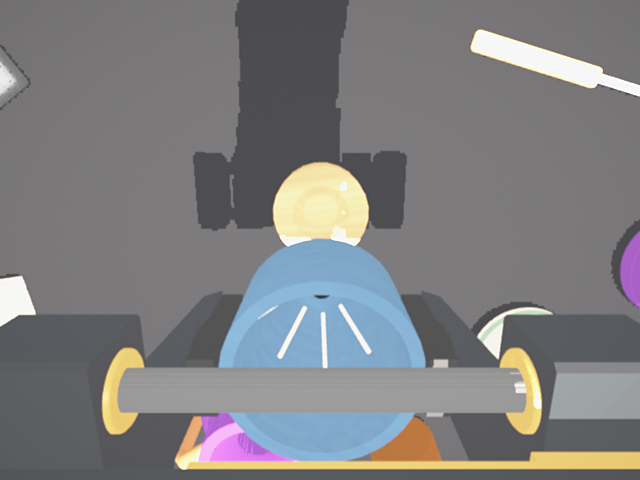

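The lid stands on the coaster at (134,246) in the top view. The dripper is held level, and the open carafe is at (331,198), unmoved. I'm moving the dripper over the carafe mouth.

```bash
python3 -m inch '[[10,0,-7,0,0,0],[20,0,-15,0,0,0],[24,0,-18,0,0,0],[26,0,-19,0,0,0],[26,0,-19,0,0,0],[26,0,-19,0,0,0],[24,0,-18,0,0,0],[20,0,-15,0,0,0],[13,0,-10,0,0,0],[9.5,0,-6.7,0,0,0],[0,0,0,0,0,0],[0,0,0,0,0,0]]'; python3 -m inch '[[0,5,0,0,0,0],[0,10,0,0,0,0],[0,10,0,0,0,0],[0,8,0,0,0,0],[0,5,0,0,0,0],[0,0,0,0,0,0],[0,0,0,0,0,0],[0,0,0,0,0,0],[0,0,0,0,0,0]]';python3 - <<'E'
from h import *
s,M=st(); delta([.617,-.041,.1496],s,M)
d=r.snapshot("scene");cv2.imwrite("pics/s7.png",cv2.resize(d["img"][170:370,200:440,::-1],None,fx=3,fy=3));Q=cloud(d)
s=r.get_state()
E
```

```text
clock: 16.55
tool_pos: [0.6169, -0.0407, 0.2317]
eef_rot: [-0.499, -0.5, 0.501, 0.5]
contact_force: [0.6, -0.3, -3.1]
opening: 0.664
clock: 17.3
tool_pos: [0.6179, -0.0409, 0.195]
eef_rot: [0.5, 0.5, -0.5, -0.5]
contact_force: [-0.0, -0.7, -1.8]
opening: 0.667
t 17.3 tcp [ 0.6179 -0.0409  0.195 ] q [ 0.142  0.739 -0.27   1.627  0.251  0.809  1.336] F [-0.02 -0.71 -1.77] op 58.8
[[-0.     0.001 -1.   ]
 [ 1.     0.    -0.   ]
 [ 0.    -1.    -0.001]]
shift tool mm [-0.1 45.4  0.9]
```

View pics/s7.png

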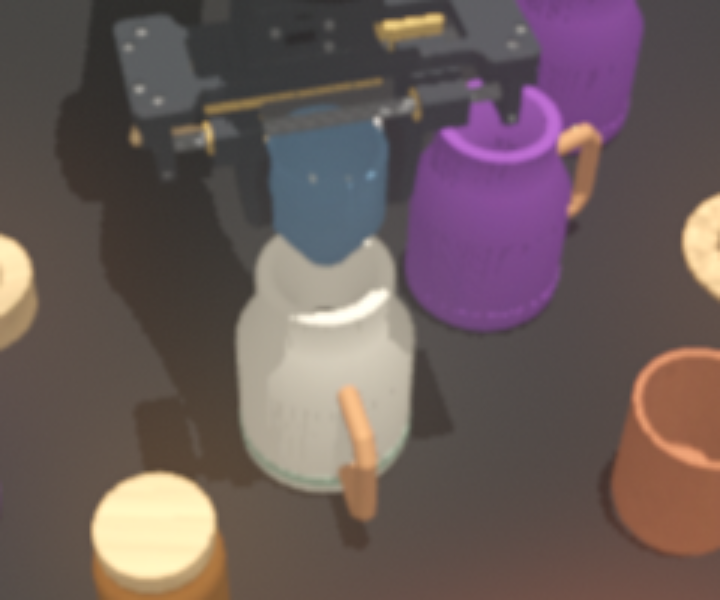

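The cone tip at (322,262) in the crop is centred over the mouth at (325,280). I'm lowering it.

```bash
python3 -m inch '[[0,6,0.8,0,0,0],[0,8,0,0,0,0],[0,8,0,0,0,0],[0,6,0,0,0,0],[0,4,0,0,0,0],[0,3,0,0,0,0],[0,2,0,0,0,0],[0,1,0,0,0,0],[0,0,0,0,0,0],[0,0,0,0,0,0]]'; python3 - <<'E'
from h import *
s,M=st(); delta([.617,-.041,.1496],s,M)
E
```

```text
clock: 18.18
tool_pos: [0.6168, -0.0409, 0.1567]
eef_rot: [0.5, 0.5, -0.5, -0.5]
contact_force: [0.4, -0.2, -2.0]
opening: 0.667
t 18.18 tcp [ 0.6168 -0.0409  0.1567] q [ 0.133  0.787 -0.254  1.661  0.271  0.729  1.318] F [ 0.35 -0.18 -1.99] op 58.8
[[-0.  0. -1.]
 [ 1.  0. -0.]
 [ 0. -1. -0.]]
shift tool mm [-0.1  7.1 -0.2]
```

```bash
python3 -m inch '[[0,2,0,0,0,0],[0,2,0,0,0,0],[0,1,0,0,0,0],[0,0,0,0,0,0],[0,0,0,0,0,0]]';python3 -m inch '[[0,1,0,0,0,0],[0,0,0,0,0,0],[0,0,0,0,0,0]]';python3 -m inch '[[0,0.8,0,0,0,0],[0,0,0,0,0,0],[0,0,0,0,0,0]]'
```

```text
clock: 18.6
tool_pos: [0.6166, -0.041, 0.1514]
eef_rot: [-0.5, -0.5, 0.5, 0.5]
contact_force: [0.4, -0.5, -2.2]
opening: 0.669
clock: 18.85
tool_pos: [0.6166, -0.041, 0.1505]
eef_rot: [0.5, 0.5, -0.5, -0.5]
contact_force: [-0.4, -0.5, -1.4]
opening: 0.67
clock: 19.1
tool_pos: [0.6167, -0.041, 0.1497]
eef_rot: [0.5, 0.5, -0.5, -0.5]
contact_force: [-0.4, 0.4, -2.2]
opening: 0.667
```

```bash
python3 -m inch '[[0,0.7,0,0,0,0],[0,0,0,0,0,0],[0,0,0,0,0,0]]';python3 -m inch '[[0,0.7,0,0,0,0],[0,0,0,0,0,0],[0,0,0,0,0,0]]'
```

```text
clock: 19.35
tool_pos: [0.6169, -0.041, 0.1496]
eef_rot: [0.5, 0.5, -0.5, -0.5]
contact_force: [-1.6, -0.8, 3.5]
opening: 0.67
clock: 19.6
tool_pos: [0.617, -0.041, 0.1495]
eef_rot: [0.5, 0.5, -0.5, -0.5]
contact_force: [-2.7, -0.2, 9.1]
opening: 0.667
```

It seated at exactly the expected height, with a rising contact force. I ease off a little and release.

```bash
python3 -m inch '[[0,-0.7,0,0,0,0],[0,0,0,0,0,0],[0,0,0,0,0,0]]';python3 -m inch '[[0,0,0,0,0,0],[0,0,0,0,0,0],[0,0,0,0,0,0],[0,0,0,0,0,0],[0,0,0,0,0,0],[0,0,0,0,0,0]]' 80; python3 -m inch '[[0,-4,0,0,0,0],[0,-8,0,0,0,0],[0,-12,0,0,0,0],[0,-15,0,0,0,0],[0,-20,0,0,0,0],[0,-25,0,0,0,0],[0,-25,0,0,0,0],[0,-15,0,0,0,0],[0,-5,0,0,0,0],[0,0,0,0,0,0],[0,0,0,0,0,0],[0,0,0,0,0,0]]'; python3 - <<'E'
from h import *
s,M=st()
d=r.snapshot("scene");cv2.imwrite("pics/s8.png",d["img"][:,:,::-1]);Q=cloud(d)
w=r.snapshot("wrist");cv2.imwrite("pics/w8.png",w["img"][:,:,::-1]);W=cloud(w,(s["tool_pos"],s["eef_rot"]))
k=np.array([.617,-.041])
for nm,C in(("s",Q),("w",W)):
  for n,rad,a,b in(("driprim",.045,.181,.196),("neckrim",.042,.136,.146),("body",.056,.02,.08)):
    m=(np.hypot(C[...,0]-k[0],C[...,1]-k[1])<rad)&(C[...,2]>a)&(C[...,2]<b);p=C[m]
    if len(p)>5:
        A=np.c_[p[:,:2],np.ones(len(p))]; print(nm,n,len(p),p.mean(0).round(4),circ(p[:,:2]),"ext",p.min(0).round(4),p.max(0).round(4))
  m=(np.hypot(C[...,0]-k[0],C[...,1]-k[1])<.04)&(C[...,2]>.186)&(C[...,2]<.193);p=C[m];c=np.linalg.lstsq(np.c_[p[:,:2]-k,np.ones(len(p))],p[:,2],rcond=None)[0];print("plane",c.round(4))
E
```

```text
clock: 19.85
tool_pos: [0.6169, -0.041, 0.1495]
eef_rot: [0.5, 0.5, -0.5, -0.5]
contact_force: [-2.1, -0.5, 6.2]
opening: 0.667
clock: 20.35
tool_pos: [0.6166, -0.0409, 0.1488]
eef_rot: [-0.5, -0.5, 0.5, 0.5]
contact_force: [0.4, -0.0, -0.2]
opening: 0.912
clock: 21.35
tool_pos: [0.6158, -0.041, 0.2769]
eef_rot: [-0.499, -0.499, 0.501, 0.5]
contact_force: [-0.8, 0.6, -0.1]
opening: 0.912
t 21.35 tcp [ 0.6158 -0.041   0.2769] q [ 0.156  0.645 -0.295  1.538  0.21   0.992  1.373] F [-0.78  0.58 -0.1 ] op 80.4
[[-0.    -0.002 -1.   ]
 [ 1.    -0.    -0.   ]
 [-0.    -1.     0.002]]
s driprim 484 [ 0.6182 -0.0417  0.1871] (array([ 0.61720049, -0.04136899]), np.float64(0.02805059266622476)) ext [ 0.5848 -0.071   0.181 ] [ 0.6464 -0.0114  0.1918]
s neckrim 529 [ 0.6306 -0.0451  0.1419] (array([ 0.62004888, -0.04216327]), np.float64(0.031407497736098716)) ext [ 0.5882 -0.0785  0.136 ] [ 0.6546 -0.0047  0.146 ]
s body 1003 [ 0.654  -0.0538  0.0504] (array([ 0.61673543, -0.04123524]), np.float64(0.04947270899099103)) ext [ 0.6079 -0.0919  0.02  ] [0.6725 0.0058 0.08  ]
plane [0.0023 0.0009 0.1889]
w driprim 2730 [ 0.6181 -0.0408  0.188 ] (array([ 0.61669708, -0.04072739]), np.float64(0.027773474193023454)) ext [ 0.5872 -0.0706  0.181 ] [ 0.6478 -0.0108  0.1912]
w neckrim 3083 [ 0.6107 -0.0409  0.1415] (array([ 0.61110186, -0.04085011]), np.float64(0.028806609382210593)) ext [ 0.5806 -0.0776  0.136 ] [ 0.644  -0.0039  0.146 ]
w body 286 [ 0.5715 -0.0413  0.0488] (array([ 0.61834101, -0.04088858]), np.float64(0.05038244794468862)) ext [ 0.5678 -0.078   0.02  ] [ 0.5875 -0.0006  0.08  ]
plane [-0.0031 -0.0012  0.1889]
```

View pics/s8.png

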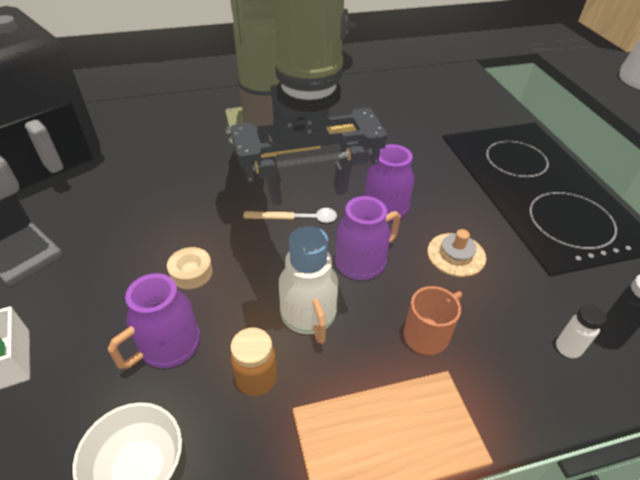

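View pics/w8.png

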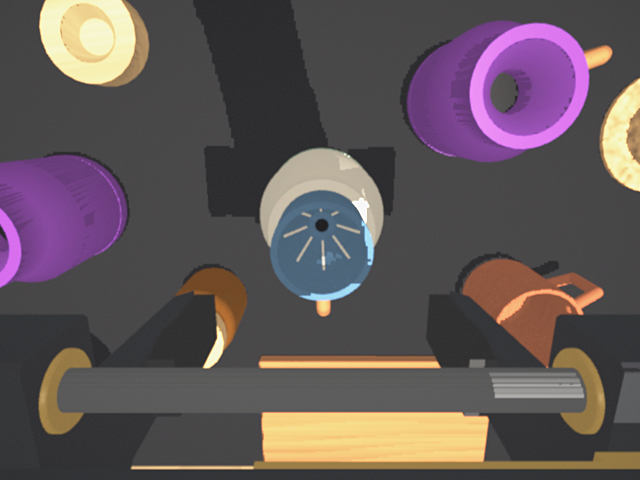

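The scene view shows the dripper nested at (309,247) and the lid upright on the coaster at (460,245), with the mug and jar in place. The dripper rim is at 0.1889 m (0.189 is fully home), level to 0.004 rad and within about 0.5 mm of the carafe's axis. I'm handing in.

```bash
python3 -c "
from plant import r
print(r.finish_job(), r.get_state()['clock'])"
```

```text
the job is handed in; nothing more can be done
the job is handed in; nothing more can be done
```

The white carafe is ready for the pour-over. The lid stands upright near the centre of the cork coaster, and the blue dripper is nested in the carafe's mouth. I handed the job in at about 21.5 s; the robot reports no verdict.

My last checks, after letting go:
- **Dripper:** its rim is 188.9 mm above the counter, against 189 mm when fully home. It is level to about 0.004 rad. Its centre is about 0.5 mm from the carafe's axis in the scene view and about 1.6 mm in the wrist view, against the 4.5 mm limit.
- **Carafe:** it is upright and within about 1 mm of where it started.
- **Lid:** it is upright and released. I judged this by eye in the pictures and did not measure its position.
- **Mug and jar:** they look unmoved; also judged by eye.
- **Gripper:** it is clear above everything and feels no contact.

One set of numbers disagreed. Circle fits to the carafe's rim with the dripper in place differed by up to 9 mm between the scene and wrist cameras. The dripper hides part of that rim, so I relied on the fits to the carafe's body instead. No other check failed.

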